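# Pop the battery cover off a wreath light

### The arm

A 6-joint arm with a two-finger parallel gripper is mounted at the origin on the work surface. World frame = base frame: x ahead of the robot, y to its left, z up, the work surface at z = 0. Lengths are in mm, angles in rad, forces in N, time in s.
With the tool pointing down it reaches from about 350 to 1000 mm from the base axis. Payload 7.1 kg.
Tool frame: the origin (TCP) lies at the very end of the fingers, on their centre line; the grasp point (between the pads) lies 19 mm behind it; x points along the fingers, z is the direction in which the jaws open and shut, and the axes are right-handed (so a half turn about x gives the same grasp; the last joint's range is limited). The gripper opens to 85 mm and grips with 20 to 120 N. Pads are 22 mm wide; open, the fingers measure 114 mm over their backs; the gripper's body (76 mm by 85 mm) begins 54 mm behind the grasp point. The pads swing forward as they close: fully open they stand 13 mm farther back than shut.
Start: joints at [1.227, 0.423, 1.63, -0, 1.089, -0.019], TCP at [199.418, 592.315, 231.319] pointing down, gripper open.
Joint ranges: [-3, 3], [-0.9, 2.11], [0.09, 2.58], [-1.31, 4.45], [0.11, 2.69], [-2.54, 2.54]. Speed limits (rad/s): [2.39, 2.39, 3.01, 3.14, 3.14, 3.14].

### API

Orientations are given as a unit quaternion [x, y, z, w].
In Python, from workcell import r, vision, workorder gives the robot as it stands.
- The arm moves only by the tool jog_arm, never from a script. Its argument "increments" is a list of rows, each a list of 7 numbers: the opening, from -1 (shut) to 1 (fully open), then the shift along the tool's x, y, z in mm, then the turn, a rotation vector about the tool's x, y, z in rad. A call has 1 to 5 rows; each row is the pose to reach, as a shift and turn from the pose measured when the call began, along the tool's axes at that moment; what a row does not reach only later rows make up. A row lasts 1/10 s, in which the tool goes at most 50 mm and 8.59 degrees, less where a joint would pass 70% of its speed; a pose out of reach is approached as far as the arm can. A call with a gripper value outside its range is refused whole. The fingers move at their own pace and stop on an object; "grip_force" is the grip in N (left out, the last holds). Time passes only in rows, so rows that repeat a pose let the fingers close. It gives the time, the measured TCP pose, the force and the opening at its end, in the units of the state.
- r.get_obs(): the state, without advancing time (a new reading comes with each control period).
- vision.get_image(name): name is "side" or "top"; returns a dict with "image" (480x640x3 uint8, red, green, blue), "fx", "fy", "cx", "cy" (pixels), "dist" ([k1, k2, p1, p2, k3] as OpenCV has them; the pictures are not rectified), "R" (3x3) and "t" (3): a world point X has camera coordinates R X + t. Camera axes: x right, y down, z forward; pixel columns grow to the right and rows downward; lengths in mm; the calibration is good to about 2 mm. A picture is of the moment at which its call begins. There is no depth.
- workorder.finish_job(): hands the job in, once; it reports no verdict.
The state is a dict: "time": time; "joint_pos": joint angles; "qd": joint speeds; "joint_torque": joint torques, N m; "position": TCP position; "orientation": TCP orientation; "wrist_force": force on the tool from outside, world axes, zero at the start; "ft_torque": the same for the moment, N m; "gripper_width": opening from 0.0 (shut) to 1.0 (fully open).
Only numpy, scipy, OpenCV 4.12 (cv2) and the standard library are available. Lean on these libraries where they do the work, as an engineer would, in place of code of your own. Each camera call takes 0.05 s, during which the arm holds its last target. There are 200 camera calls.

### The job

Pick up the yellow-handled pry tool from the dark teal cutting mat, slip its flat steel blade into the notch at the front of the orange battery cover, and lever the cover's front edge up until it snaps out of its two ball catches and stays up. Use the blade, not the fingers, on the cover; leave the green cover shut, and finally lay the tool back down on the mat.

Things in the scene. Friction and masses are not known exactly. Their poses are not given: they have to be found in the camera images.
- pryer_grip (a point): Grip point of the pry tool, on its centre line, half-way up the handle, near its balance. Lies flat. Yellow plastic handle 90 long, 22 wide, 24 high (mm), from 65 behind to 25 ahead of this point; ahead of it, at half its height, a flat steel blade 60 long, 16 wide, 3 thick. x along the tool towards the blade, z up. 90 g. Grasp across the 22 mm width.
- pryer_tip (a point): Middle of the front edge of the pry tool's blade, 85 mm ahead (+x) of the grip point and at the same height. Same axes as the grip point.
- notch_orange (a point): Centre of the notch mouth in the ORANGE cover's front face. Mouth 40 wide, 14 high (mm): floor 7 below this point, ceiling (underside of the 5 thick cover top) 7 above; hollow for 60 behind, bare deck for 17 in front. x: level, from the mouth into the cover, the way the blade goes in; z up. It faces the robot, turned up to 20 degrees. Shut, this point is 47 above the table.
- cover_orange: Orange cover, 70 deep, 76 wide, 19 high (mm), 45 g, on a fixed white light base 104 x 120, 40 high; origin at the centre of its underside, axes as at its notch. Side ball catches hold its front down with 2 to 4 N; the far edge is the pivot. At some 10 mm up the catches snap under it and it stays about 12 up. Blade 20 to 40 in, raised 30 from mid-mouth, is ample.
- notch_green (a point): Centre of the notch mouth of the GREEN cover, on a second light base alike in all but cover colour. To be left shut.
- mat: Dark teal cutting mat, fixed to the table, 280 (x) by 300 (y), 3 thick (mm); origin at the centre of its underside, on the table. The pry tool starts on its +y half; a paintbrush lies along x on its -y half, about 95 from the centre.
Things that resemble listed ones, but are neither listed nor needed, are in the scene too. There is more than one size of the cover_orange; the job needs the middle-sized.

How it is judged (in metres and radians):
On the way, in this order (a step that is already met when the one before it is completed fails the run):
1. The pry tool's blade is in the orange cover's notch, its tip at least 4 mm inside the mouth (x of pryer_tip in the frame of notch_orange between 0.004 and 0.062 m and y of pryer_tip in the frame of notch_orange between -0.022 and 0.022 m and z of pryer_tip in the frame of notch_orange between -0.012 and 0.012 m and not (distance of notch_orange from where it was at the start of the episode above 0.008 m)), for 0.1 s.
2. The orange cover's notched edge has come up out of its catches by more than 8 mm (distance of notch_orange from where it was at the start of the episode above 0.008 m), for 0.2 s.
At the end, for the whole second after the job is handed in: The orange cover's notch rests more than 8 mm from its shut position (leaning on the catches or right off), the green notch is within 5 mm of its start, and the pry tool lies on the mat: grip point within 140 mm (x) and 150 mm (y) of the mat centre and below 30 mm, tip below 45 mm (distance of notch_orange from where it was at the start of the episode above 0.008 m and linear speed of cover_orange below 0.03 m/s and x of pryer_grip in the frame of mat between -0.14 and 0.14 m and y of pryer_grip in the frame of mat between -0.15 and 0.15 m and height (world z) of pryer_grip below 0.03 m and height (world z) of pryer_tip below 0.045 m and distance of notch_green from where it was at the start of the episode below 0.005 m); the robot touches nothing.
It fails at once if The fingers press on the orange cover (more than 2 N) (contact force between the fingers and cover_orange above 2 N).
It fails at once if Another part of the arm presses on the orange cover (more than 2 N) (contact force between the arm and cover_orange above 2 N).
It fails at once if The green cover is pried or knocked up (its notch moves more than 5 mm) (distance of notch_green from where it was at the start of the episode above 0.005 m).
It also fails if it takes over 54 s, if anything falls off the work surface, if the arm or the gripper's body presses on something with over 40 N, if the wrist force passes 120 N, or if a joint passes its speed limit or range.

## Working session

There is one attempt and no reset: what is moved stays moved. The work goes in short steps, Python scripts to look and compute and a tool call to move; the robot and the scene stay as the last step left them, time stands still between calls to the robot, and variables do not carry over. Pictures are saved under pics/ and viewed, about 8 in all and at most 12, crops included, and the job is handed in when it is done.

Besides the shell and the picture viewer there is one more tool, called after ">>>" by a JSON object that holds its "name" and its "arguments". jog_arm: Moves the arm, as the interface text tells. Its arguments: {"type":"object","properties":{"increments":{"type":"array","items":{"type":"array","items":{"type":"number"}}},"grip_force":{"type":"number"}},"required":["increments"]}

```bash
mkdir -p pics
python3 - <<'E'
from workcell import r,vision,workorder
import cv2,numpy as np
o=r.get_obs();print(o)
for n in("side","top"):
    d=vision.get_image(n);cv2.imwrite(f"pics/{n}0.png",d["image"][:,:,::-1])
    print(n,{k:np.round(d[k],4).tolist() for k in d if k!="image"})
E
```

```text
{'time': 0.0, 'joint_pos': array([ 1.22696372e+00,  4.23826601e-01,  1.63069055e+00, -7.84909286e-06,
        1.08860865e+00, -1.90093296e-02]), 'qd': array([ 1.56385049e-03,  3.63707084e-05,  2.72719015e-04, -1.53037284e-03,
        1.39923761e-03,  1.05183169e-03]), 'joint_torque': array([ 2.90082215e-03, -5.57407236e+01, -2.81726629e+01,  1.78414130e-04,
        7.73750682e-03, -4.58820011e-06]), 'position': array([199.26165388, 591.80651236, 230.5543671 ]), 'orientation': array([-0.4128816 ,  0.57471322,  0.41226187,  0.57382371]), 'wrist_force': array([-0.96605384, -0.1174128 ,  0.04090716]), 'ft_torque': array([-0.00710763, -0.01082969, -0.01711063]), 'gripper_width': 0.999053290816977}
side {'fx': 551.4616, 'fy': 551.4616, 'cx': 316.8811, 'cy': 233.5317, 'dist': [-0.0849, 0.0, 0.0, 0.0, 0.0], 'R': [[0.9567, -0.2907, -0.0159], [-0.2359, -0.742, -0.6275], [0.1706, 0.604, -0.7785]], 't': [-489.3363, 225.5724, 1123.5209]}
top {'fx': 443.7003, 'fy': 443.7003, 'cx': 315.3341, 'cy': 234.761, 'dist': [-0.088, 0.0, 0.0, 0.0, 0.0], 'R': [[0.0081, -1.0, 0.0011], [-0.9962, -0.0082, -0.0872], [0.0872, -0.0004, -0.9962]], 't': [73.2976, 565.9329, 831.1071]}
```

View pics/top0.png

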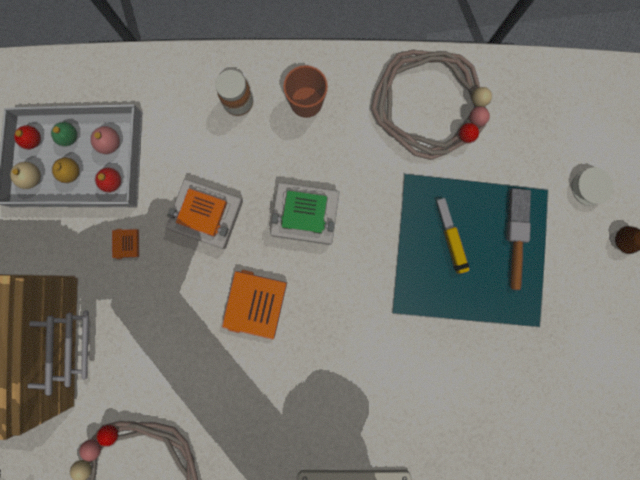

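View pics/side0.png

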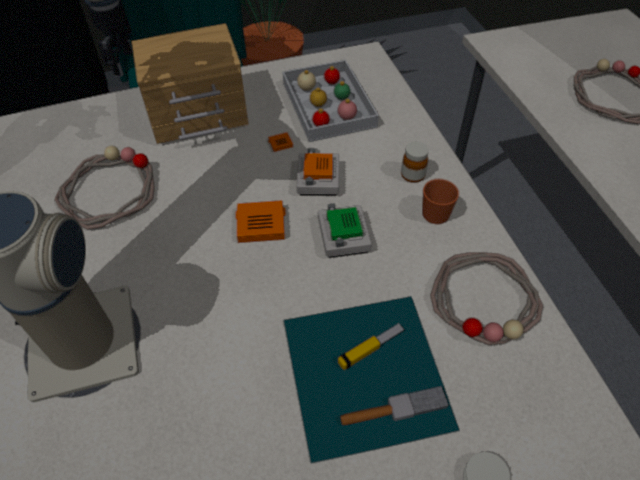

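Orange candidates: small loose cover (125,243 top), one on the white base with catches (203,212), and large loose cover (255,303). I choose the middle-sized one on the base. Tool candidates: the yellow-handled tool (453,235), and the paintbrush (518,240), which has a brown handle. I choose the yellow one.

```bash
cat > h.py <<'E'
import cv2,numpy as np
from workcell import r,vision,workorder
def cam(n):
    d=vision.get_image(n);d["K"]=np.array([[d["fx"],0,d["cx"]],[0,d["fy"],d["cy"]],[0,0,1.]])
    d["R"]=np.array(d["R"]);d["t"]=np.array(d["t"]);d["dist"]=np.array(d["dist"],float)
    d["hsv"]=cv2.cvtColor(d["image"],cv2.COLOR_RGB2HSV);return d
def rays(d,p):
    u=cv2.undistortPoints(np.array(p,float).reshape(-1,1,2),d["K"],d["dist"])[:,0]
    return -d["R"].T@d["t"],np.c_[u,np.ones(len(u))]@d["R"]
def plane(d,p,z):
    C,v=rays(d,p);return C+v*((z-C[2])/v[:,2])[:,None]
def tri(d1,p1,d2,p2):
    a,v=rays(d1,[p1]);b,w=rays(d2,[p2]);v=v[0];w=w[0]
    s=np.linalg.lstsq(np.c_[v,-w],b-a,rcond=None)[0]
    P,Q=a+s[0]*v,b+s[1]*w;return (P+Q)/2,np.linalg.norm(P-Q)
def proj(d,X):
    return cv2.projectPoints(np.array(X,float).reshape(-1,1,3),cv2.Rodrigues(d["R"])[0],d["t"],d["K"],d["dist"])[0][:,0]
def blobs(d,lo,hi,amin=60):
    m=cv2.inRange(d["hsv"],np.array(lo),np.array(hi))
    m=cv2.morphologyEx(m,cv2.MORPH_CLOSE,np.ones((5,5)))
    c,_=cv2.findContours(m,cv2.RETR_EXTERNAL,cv2.CHAIN_APPROX_NONE)
    return [k for k in c if cv2.contourArea(k)>amin]
def cen(c):
    m=cv2.moments(c);return np.array([m["m10"],m["m01"]])/m["m00"]
E
python3 - <<'E'
from h import *
T,S=cam("top"),cam("side")
for nm,lo,hi,z in(("or",(5,200,80),(14,255,255),59),("gr",(50,150,60),(75,255,255),59),("ye",(20,150,100),(32,255,255),27),("mat",(85,120,30),(100,255,110),3)):
    for d,n in((T,"top"),(S,"side")):
        for c in blobs(d,lo,hi):
            P=plane(d,c[:,0],z)[:,:2].astype(np.float32);q=cv2.minAreaRect(P)
            print(nm,n,cen(c).round(1),cv2.contourArea(c),np.round(q[0],1),np.round(q[1],1),round(q[2],1))
a=cv2.resize(T["image"][170:290,160:300],None,fx=4,fy=4,interpolation=2)
b=cv2.resize(S["image"][140:260,280:380],None,fx=4,fy=4,interpolation=2)[:480,:]
c=np.zeros((480,800,3),np.uint8);c[:,:400]=a[:,:400];c[:,400:]=b[:,:400]
cv2.imwrite("pics/crop1.png",c[:,:,::-1])
E
```

```text
or top [253.8 304.6] 2766.0 [432.4 189.6] [ 95.2 105.1] 78.2
or top [123.6 243.1] 519.0 [543.4 436.4] [50.9 44.6] 2.7
or top [200.9 212. ] 1279.0 [603.4 291.6] [78.1 65.6] 71.3
or side [260.1 221. ] 1664.5 [426.6 158.3] [112.7 110.3] 77.6
or side [317.8 165.6] 612.0 [601.8 289.2] [88.  66.8] 72.2
or side [280.2 140.4] 203.5 [536.9 406.1] [48.9 46.1] 3.0
gr top [304.  211.5] 1252.5 [605.5  98.4] [74.3 65.2] 82.1
gr side [343.9 222.1] 749.5 [605.4  95. ] [85.6 68. ] 82.5
ye top [457.1 248.3] 385.5 [ 538.3 -197.6] [88.2 20.6] 16.4
ye top [ 63.2 170.1] 334.0 [691.5 586.1] [47.4 41.3] 65.1
ye side [360. 350.] 341.5 [ 537.3 -198.7] [88.5 20.3] 16.5
ye side [316.7  94.9] 89.5 [693.6 602.7] [38.9 50.2] 13.9
mat top [469.3 251.2] 16195.5 [ 540.1 -236.2] [294.1 275. ] 84.5
mat side [362.  375.8] 17476.0 [ 540.  -234.6] [295.7 275.3] 84.5
mat side [131.3  77.5] 122.5 [167.8 914. ] [ 47.1 124.5] 1.5
mat side [212.2  11.7] 385.0 [ 464.  1222.3] [184.3 156.6] 82.4
```

View pics/crop1.png

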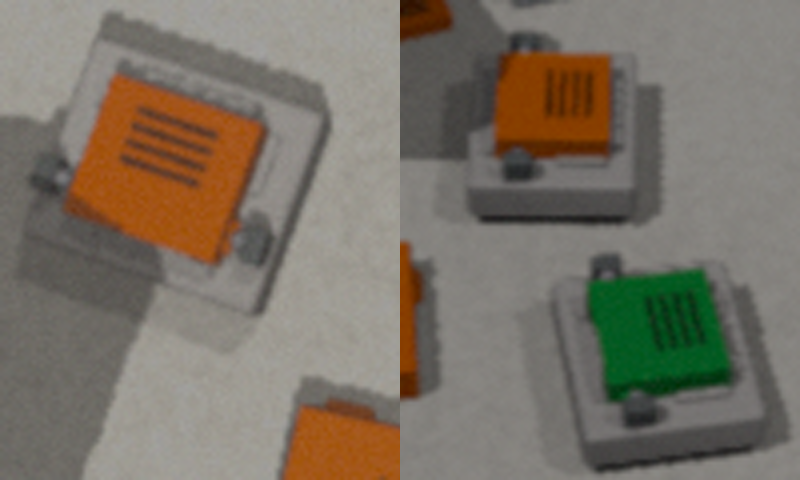

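The crop shows the orange cover shut on its base: rear corners at (189,189) and (227,200), front corners at (176,222) and (215,235), catches either side of the front. I'll triangulate those corners and the tool.

```bash
cat >> h.py <<'E'
from scipy.spatial.transform import Rotation as Ro
def go(pos,yaw,pitch=0):
    "shift/turn from the present pose; yaw = world heading of the tool (blade) axis, on +-tool y"
    o=r.get_obs();A=Ro.from_quat(o["orientation"]);M=A.as_matrix()
    print("t",round(o["time"],2),"pos",o["position"].round(1),"F",o["wrist_force"].round(1),"w",round(o["gripper_width"],3),"q6",o["joint_pos"][5].round(2),"shift",(M.T@(np.array(pos)-o["position"])).round(1))
    for s in(1,-1):
        x=np.array([0,0,-1.]);y=s*np.array([np.cos(yaw),np.sin(yaw),0])
        B=Ro.from_matrix(np.c_[x,y,np.cross(x,y)])
        B=Ro.from_rotvec(-pitch*np.array([-np.sin(yaw),np.cos(yaw),0]))*B
        print(" side",s,"turn",(A.inv()*B).as_rotvec().round(3))
    return M
E
python3 - <<'E'
from h import *
T,S=cam("top"),cam("side")
tp=[(188.75,188.75),(227,200.5),(215,235.5),(176.3,222.5)];sp=[(332,153.75),(332.5,175),(304.3,175),(305,153.75)]
X=[]
for a,b in zip(tp,sp):
    P,e=tri(T,a,S,b);X.append(P);print("corner",P.round(1),round(e,1))
X=np.array(X);
for nm,P in(("tri",X),("top z59",plane(T,tp,59)),("side z59",plane(S,sp,59))):
    f=(P[2]+P[3])/2;b=(P[0]+P[1])/2;v=b-f;w=P[3]-P[2]
    print(nm,"front mid",f.round(1),"rear",b.round(1),"depth",np.hypot(*v[:2]).round(1),"yaw",np.degrees([np.arctan2(v[1],v[0]),np.arctan2(-w[0],w[1])]).round(1))
# tool blade
E_=[]
for d,box in((T,(425,470,185,285)),(S,(330,412,318,372))):
    x0,x1,y0,y1=box;h=d["hsv"].astype(int);m=((h[...,1]<90)&(h[...,2]>70)).astype(np.uint8);k=np.zeros_like(m);k[y0:y1,x0:x1]=m[y0:y1,x0:x1]
    c=max(cv2.findContours(k,0,1)[0],key=cv2.contourArea);E_.append(c)
    P=plane(d,c[:,0],15)[:,:2].astype(np.float32);q=cv2.minAreaRect(P)
    print("blade",cen(c).round(1),np.round(q[0],1),np.round(q[1],1),round(q[2],1))
print("blade tri",tri(T,cen(E_[0]),S,cen(E_[1])))
y=[min(blobs(d,(20,150,100),(32,255,255)),key=lambda c:np.hypot(*(cen(c)-p))) for d,p in((T,(457,248)),(S,(360,350)))]
print("handle tri",tri(T,cen(y[0]),S,cen(y[1])))
M=go([557,-192,150],np.radians(16.5));print(M.round(2).tolist())
E
```

```text
corner [647.7 316.6  59.8] 1.1
corner [625.3 243.   61.9] 0.9
corner [560.  263.4  62.4] 1.7
corner [583.6 338.2  59.2] 0.9
tri front mid [571.8 300.8  60.8] rear [636.5 279.8  60.9] depth 68.0 yaw [-17.9 -17.6]
top z59 front mid [571.3 301.3  59. ] rear [636.3 280.3  59. ] depth 68.3 yaw [-17.9 -17.9]
side z59 front mid [572.9 302.4  59. ] rear [637.6 281.6  59. ] depth 68.0 yaw [-17.8 -17.4]
blade [445.1 212.8] [ 609.5 -179.1] [67.4 22.3] 20.6
blade [389.5 332.9] [ 612.7 -174.4] [57.4 17.6] 16.7
blade tri (array([ 611.14293525, -176.67702186,   19.65756081]), np.float64(0.1371150127285217))
handle tri (array([ 540.93375098, -197.14110139,   25.1011808 ]), np.float64(1.6647090057526894))
t 0.3 pos [199.4 592.2 231.1] F [-0.6 -0.1 -0.7] w 1.0 q6 -0.02 shift [  81.4 -589.1 -629. ]
 side 1 turn [ 2.529e+00 -0.000e+00  1.000e-03]
 side -1 turn [-0.613 -0.001 -0.   ]
[[-0.0, -0.95, 0.32], [-0.0, 0.32, 0.95], [-1.0, -0.0, -0.0]]
```

Measurements agree: mouth at about (571.5, 301, 47) with yaw -17.8°. Grip is at (557, -192, 15) with yaw 16.5°, and the blade centre checks out. Transit starts with -y, to clear the cabinet.

>>> {"name": "jog_arm", "arguments": {"increments": [[0.2, 0, -80, -237, -0.613, 0, 0], [0.2, 0, -80, -237, -0.613, 0, 0], [0.2, 0, -80, -237, -0.613, 0, 0], [0.2, 0, -80, -237, -0.613, 0, 0], [0.2, 0, -80, -237, -0.613, 0, 0]], "grip_force": 80}}

```text
time: 0.8
position: [199.2, 340.4, 231.1]
orientation: [0.568, -0.422, -0.568, -0.421]
wrist_force: [1.4, -1.1, 0.2]
gripper_width: 0.6
```

```bash
python3 -c "
from h import *
go([557,-192,110],0.288)"
```

```text
t 0.8 pos [199.2 340.4 231.1] F [ 1.4 -1.1  0.2] w 0.6 q6 -0.85 shift [ 121.3 -188.7 -613. ]
 side 1 turn [-3.136e+00  0.000e+00 -1.000e-03]
 side -1 turn [ 0.005 -0.    -0.   ]
```

>>> {"name": "jog_arm", "arguments": {"increments": [[0.2, 0, -189, -160, 0, 0, 0], [0.2, 0, -189, -160, 0, 0, 0], [0.2, 0, -189, -160, 0, 0, 0], [0.2, 0, -189, -160, 0, 0, 0], [0.2, 0, -189, -160, 0, 0, 0]]}}

```text
time: 1.3
position: [428.3, 240.6, 231.4]
orientation: [0.568, -0.422, -0.567, -0.422]
wrist_force: [-0.1, 0.8, 0.4]
gripper_width: 0.597
```

>>> {"name": "jog_arm", "arguments": {"increments": [[0.2, 50, 0, -230, 0, 0, 0], [0.2, 50, 0, -230, 0, 0, 0], [0.2, 50, 0, -230, 0, 0, 0], [0.2, 50, 0, -230, 0, 0, 0], [0.2, 50, 0, -230, 0, 0, 0]]}}

```text
time: 1.8
position: [495.1, 17.8, 181.0]
orientation: [0.568, -0.422, -0.567, -0.422]
wrist_force: [-0.1, 0.5, -0.3]
gripper_width: 0.603
```

>>> {"name": "jog_arm", "arguments": {"increments": [[0.2, 60, 0, -210, 0, 0, 0], [0.2, 60, 0, -210, 0, 0, 0], [0.2, 60, 0, -210, 0, 0, 0], [0.2, 60, 0, -210, 0, 0, 0], [0.2, 60, 0, -210, 0, 0, 0]]}}

```text
time: 2.3
position: [556.1, -187.1, 120.0]
orientation: [0.567, -0.423, -0.566, -0.423]
wrist_force: [0.0, 0.5, -1.1]
gripper_width: 0.602
```

```bash
python3 -c "
from h import *
go([557,-192,110],0.288);go([557,-192,6],0.288)
c=np.hstack([cv2.resize(cam('top')['image'][170:290,400:500],(400,480)),cv2.resize(cam('side')['image'][290:410,320:420],(400,480))]);cv2.imwrite('pics/c2.png',c[:,:,::-1])"
```

```text
t 2.3 pos [ 556.1 -187.1  120. ] F [ 0.   0.5 -1.1] w 0.602 q6 -2.2 shift [10.   0.5 -5. ]
 side 1 turn [-3.141e+00 -1.000e-03 -2.000e-03]
 side -1 turn [ 0.001 -0.001  0.001]
t 2.3 pos [ 556.1 -187.1  120. ] F [ 0.   0.5 -1.1] w 0.602 q6 -2.2 shift [114.    0.6  -4.9]
 side 1 turn [-3.141e+00 -1.000e-03 -2.000e-03]
 side -1 turn [ 0.001 -0.001  0.001]
```

View pics/c2.png

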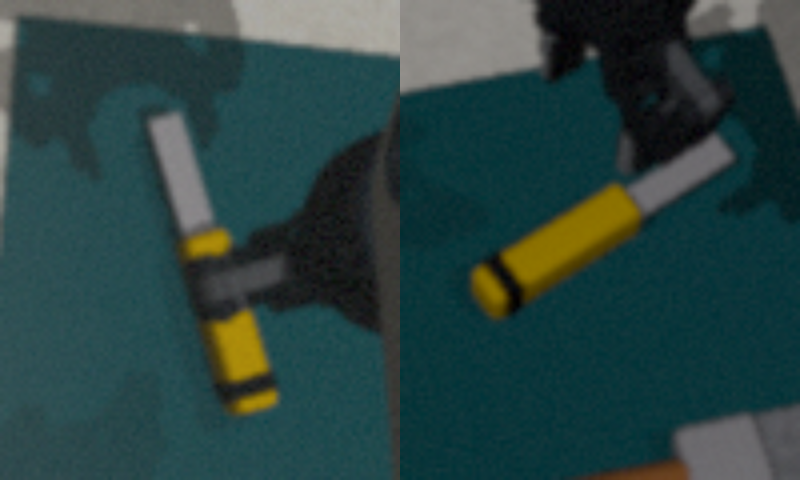

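The crop shows the fingers straddling the handle (top view: handle (207,240)-(250,400), fingers across its front part). Descend and close.

>>> {"name": "jog_arm", "arguments": {"increments": [[0.2, 60, 0.5, -5, 0, 0, 0], [0.2, 95, 0.5, -5, 0, 0, 0], [0.2, 113, 0.5, -5, 0, 0, 0], [0.2, 113, 0.5, -5, 0, 0, 0], [0.2, 113, 0.5, -5, 0, 0, 0]]}}

```text
time: 2.9
position: [556.9, -189.7, 7.8]
orientation: [0.567, -0.423, -0.567, -0.423]
wrist_force: [-0.2, 0.3, 0.6]
gripper_width: 0.598
```

>>> {"name": "jog_arm", "arguments": {"increments": [[-1, 0, 0, 0, 0, 0, 0], [-1, 0, 0, 0, 0, 0, 0], [-1, 0, 0, 0, 0, 0, 0], [-1, 0, 0, 0, 0, 0, 0], [-1, 0, 0, 0, 0, 0, 0]], "grip_force": 80}}

```text
time: 3.4
position: [558.4, -189.8, 10.0]
orientation: [0.568, -0.422, -0.566, -0.423]
wrist_force: [-0.4, 1.4, 7.3]
gripper_width: 0.236
```

>>> {"name": "jog_arm", "arguments": {"increments": [[-1, 0, 0, 0, 0, 0, 0], [-1, -10, 0, 0, 0, 0, 0], [-1, -60, 0, 0, 0, 0, 0], [-1, -110, 0, 0, 0, 0, 0], [-1, -110, 0, 0, 0, 0, 0]]}}

```text
time: 3.9
position: [562.3, -191.3, 127.4]
orientation: [0.572, -0.421, -0.561, -0.424]
wrist_force: [-0.1, -0.1, -0.4]
gripper_width: 0.233
```

```bash
python3 -c "
from h import *
M=go([440,345,120],-0.311)
T,S=cam('top'),cam('side')
for d in (T,S):print(proj(d,[[557,-192,126],[557+82,-192+24,126]]).round(0).tolist())
c=np.hstack([cv2.resize(T['image'][160:280,400:500],(400,480)),cv2.resize(S['image'][230:350,340:440],(400,480))]);cv2.imwrite('pics/c3.png',c[:,:,::-1])"
```

```text
t 3.9 pos [ 562.3 -191.3  127.4] F [-0.1 -0.1 -0.4] w 0.233 q6 -2.21 shift [  2.9 -35.7 549. ]
 side 1 turn [-2.541 -0.02  -0.007]
 side -1 turn [ 0.6   -0.005  0.015]
[[472.0, 236.0], [458.0, 188.0]]
[[370.0, 320.0], [407.0, 298.0]]
```

View pics/c3.png

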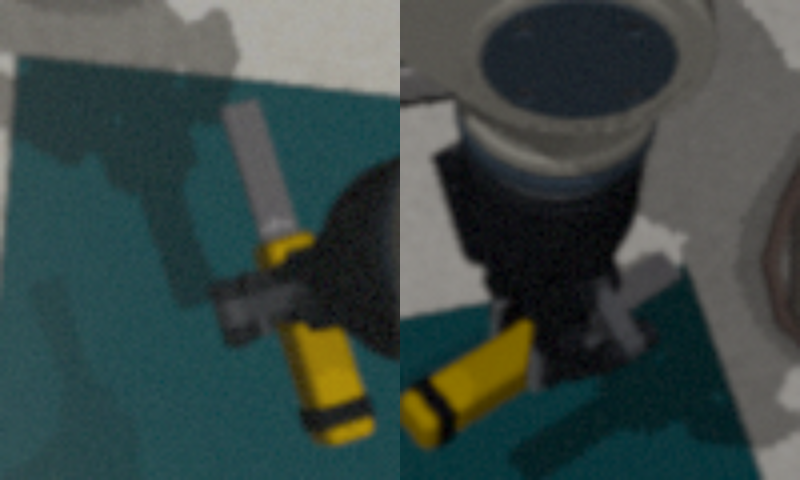

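Tool is held and off the mat. The crop shows the blade tip at about (459,186) in the top view and (407,296) in the side view, close to my predictions of (458,188) and (407,298). Now carry it to the cover.

>>> {"name": "jog_arm", "arguments": {"increments": [[-1, -10, -20, 245, 0.6, 0, 0.015], [-1, -10, -20, 245, 0.6, 0, 0.015], [-1, -10, -20, 245, 0.6, 0, 0.015], [-1, -10, -20, 245, 0.6, 0, 0.015], [-1, -10, -20, 245, 0.6, 0, 0.015]]}}

```text
time: 4.5
position: [508.1, 43.9, 129.7]
orientation: [-0.414, 0.576, 0.417, 0.569]
wrist_force: [0.9, 0.7, -1.4]
gripper_width: 0.234
```

```bash
python3 -c "
from h import *
go([455,338,130],-0.311)"
```

```text
t 4.5 pos [508.1  43.9 129.7] F [ 0.9  0.7 -1.4] w 0.234 q6 -1.19 shift [ -0.4 141.8 263. ]
 side 1 turn [ 3.137 -0.014  0.008]
 side -1 turn [-0.005 -0.005 -0.009]
```

>>> {"name": "jog_arm", "arguments": {"increments": [[-1, 0, 142, 150, 0, -0.005, -0.009], [-1, 0, 142, 263, 0, -0.005, -0.009], [-1, 0, 142, 263, 0, -0.005, -0.009], [-1, 0, 142, 263, 0, -0.005, -0.009], [-1, 0, 142, 263, 0, -0.005, -0.009]]}}

```text
time: 5.0
position: [460.0, 287.3, 128.5]
orientation: [-0.415, 0.574, 0.415, 0.571]
wrist_force: [-0.0, -0.3, -0.9]
gripper_width: 0.239
```

```bash
python3 -c "
from h import *
go([455,338,130],-0.311)"
```

```text
t 5.0 pos [460.  287.3 128.5] F [-0.  -0.3 -0.9] w 0.239 q6 -0.72 shift [-1.6 20.5 46.6]
 side 1 turn [ 3.137e+00 -3.000e-03  4.000e-03]
 side -1 turn [-0.005 -0.003 -0.002]
```

>>> {"name": "jog_arm", "arguments": {"increments": [[-1, 0, 20.5, 46.6, -0.005, -0.003, -0.002], [-1, 40, 20.5, 46.6, -0.005, -0.003, -0.002], [-1, 80, 20.5, 46.6, -0.005, -0.003, -0.002], [-1, 80, 20.5, 46.6, -0.005, -0.003, -0.002], [-1, 80, 20.5, 46.6, -0.005, -0.003, -0.002]]}}

```text
time: 5.5
position: [453.6, 336.9, 47.3]
orientation: [-0.416, 0.573, 0.417, 0.57]
wrist_force: [1.2, 0.5, -1.2]
gripper_width: 0.238
```

```bash
python3 -c "
from h import *
go([455,338,42],-0.311)
T,S=cam('top'),cam('side')
for d in (T,S):print(proj(d,[[536,312,53],[571.5,301,47],[571.5,301,59]]).round(0).tolist())
c=np.hstack([cv2.resize(T['image'][180:300,140:240],(400,480)),cv2.resize(S['image'][110:230,250:350],(400,480))]);cv2.imwrite('pics/c4.png',c[:,:,::-1])"
```

```text
t 5.5 pos [453.6 336.9  47.3] F [ 1.2  0.5 -1.2] w 0.238 q6 -0.64 shift [ 5.3 -1.   1.5]
 side 1 turn [ 3.142 -0.004  0.005]
 side -1 turn [-0.    -0.003 -0.002]
[[190.0, 248.0], [197.0, 230.0], [196.0, 229.0]]
[[289.0, 167.0], [304.0, 168.0], [304.0, 165.0]]
```

View pics/c4.png

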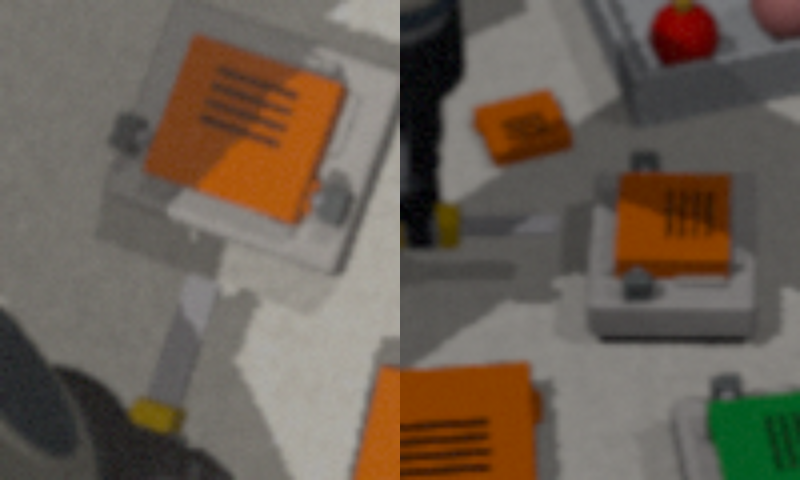

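Tip: top (190,249.5), side (289,166). Blade root: top (182,280), side (265,167). These are near the predicted pixels.

```bash
python3 -c "
from h import *
T,S=cam('top'),cam('side')
a,e=tri(T,(190,249.3),S,(289.2,165.8));b,f=tri(T,(182,280),S,(265,166.8));print(a,e,b,f,(a-b)/np.hypot(*(a-b)[:2]))
t=plane(T,[(190,249.3)],52)[0];m=np.array([571.5,301]);c,s=np.cos(-.311),np.sin(-.311)
for q in(a,t):
  v=q[:2]-m;print('in notch frame',c*v[0]+s*v[1],-s*v[0]+c*v[1],q[2])
"
```

```text
[534.440495   310.95950941  56.97939872] 2.1570705526826277 [476.81087099 323.82073812  59.03158292] 1.138829151399001 [ 0.97599068 -0.21781227 -0.03475491]
in notch frame -38.32940534375255 -1.85887724159101 56.979398720560425
in notch frame -39.590133618186215 -0.5260730691445872 52.0
```

>>> {"name": "jog_arm", "arguments": {"increments": [[-1, 6.5, 0, 1, 0, -0.003, -0.002], [-1, 6.5, 0, 1, 0, -0.003, -0.002], [-1, 6.5, -20, 1, 0, -0.003, -0.002], [-1, 6.5, -40, 1, 0, -0.003, -0.002], [-1, 6.5, -48, 1, 0, -0.003, -0.002]]}}

```text
time: 6.2
position: [505.2, 324.0, 44.3]
orientation: [-0.416, 0.569, 0.416, 0.575]
wrist_force: [0.6, -0.2, -0.7]
gripper_width: 0.236
```

```bash
python3 -c "
from h import *
go([455,338,42],-0.311)
T,S=cam('top'),cam('side')
c=np.hstack([cv2.resize(T['image'][180:300,140:240],(400,480)),cv2.resize(S['image'][130:205,265:327],(400,480))]);cv2.imwrite('pics/c5.png',c[:,:,::-1])"
```

```text
t 6.2 pos [505.2 324.   44.3] F [ 0.6 -0.2 -0.7] w 0.236 q6 -0.71 shift [ 2.  52.  -2.2]
 side 1 turn [ 3.139  0.009 -0.012]
 side -1 turn [-0.002  0.008  0.006]
```

View pics/c5.png

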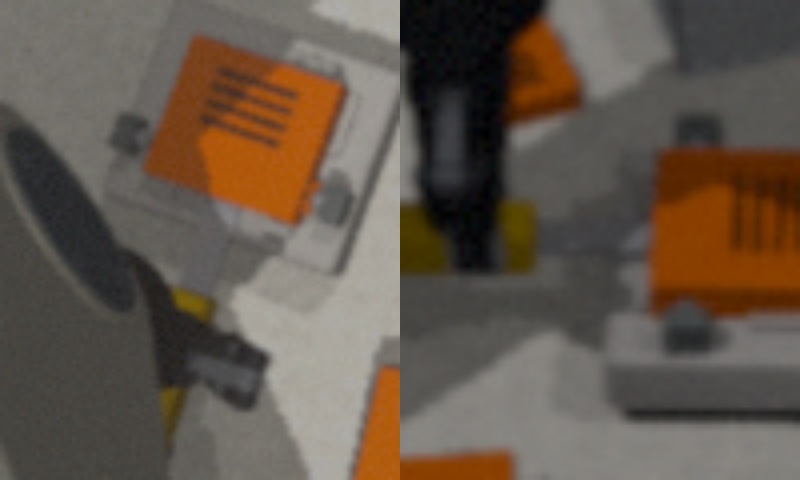

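The blade disappears under the cover's front edge (top crop (225,210), side crop (650,240)) with no contact force. The tip is about 14 mm in. I'll go a little lower and deeper.

>>> {"name": "jog_arm", "arguments": {"increments": [[-1, 3, 0, 0, 0, 0.008, 0.006], [-1, 3, -6, 0, 0, 0.008, 0.006], [-1, 3, -14, 0, 0, 0.008, 0.006], [-1, 3, -14, 0, 0, 0.008, 0.006], [-1, 3, -14, 0, 0, 0.008, 0.006]]}}

```text
time: 6.8
position: [517.5, 319.5, 41.0]
orientation: [-0.415, 0.573, 0.416, 0.571]
wrist_force: [-0.0, -0.4, -1.9]
gripper_width: 0.236
```

```bash
python3 -c "
from h import *
go([518,318,70],-0.311)"
```

```text
t 6.8 pos [517.5 319.5  41. ] F [-0.  -0.4 -1.9] w 0.236 q6 -0.72 shift [-29.   -0.9  -1.3]
 side 1 turn [ 3.138e+00 -2.000e-03  2.000e-03]
 side -1 turn [-0.003 -0.001 -0.001]
```

Inserted. Tip is about 27 mm in. Lift.

>>> {"name": "jog_arm", "arguments": {"increments": [[-1, -7, 0, 0, 0, 0, 0], [-1, -14, 0, 0, 0, 0, 0], [-1, -21, 0, 0, 0, 0, 0], [-1, -28, 0, 0, 0, 0, 0], [-1, -32, 0, 0, 0, 0, 0]], "grip_force": 100}}

```text
time: 7.3
position: [517.9, 319.9, 74.3]
orientation: [-0.416, 0.572, 0.416, 0.572]
wrist_force: [-0.3, 0.2, -1.6]
gripper_width: 0.228
```

>>> {"name": "jog_arm", "arguments": {"increments": [[-1, 0, 0, 0, 0, 0, 0], [-1, 0, 0, 0, 0, 0, 0], [-1, 0, 0, 0, 0, 0, 0]]}}

```text
time: 7.6
position: [517.8, 319.8, 74.2]
orientation: [-0.416, 0.572, 0.416, 0.572]
wrist_force: [-0.4, -0.2, -1.6]
gripper_width: 0.228
```

```bash
python3 -c "
from h import *
go([518,318,60],-0.311)
T,S=cam('top'),cam('side')
c=np.hstack([cv2.resize(T['image'][180:300,140:240],(400,480)),cv2.resize(S['image'][130:220,265:340],(400,480))]);cv2.imwrite('pics/c6.png',c[:,:,::-1])"
```

```text
t 7.6 pos [517.8 319.8  74.2] F [-0.4 -0.2 -1.6] w 0.228 q6 -0.72 shift [14.2 -0.8 -1.7]
 side 1 turn [ 3.139e+00 -1.000e-03  0.000e+00]
 side -1 turn [-0.003 -0.    -0.001]
```

View pics/c6.png

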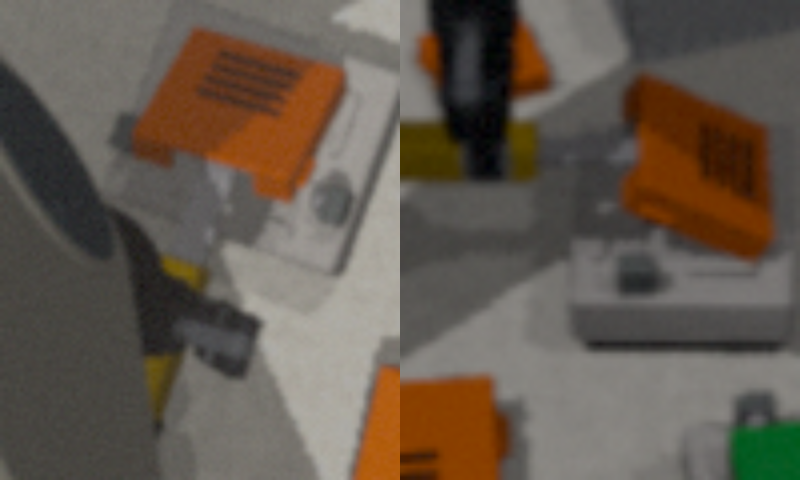

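The cover is levered up and tilted, with its notch visible in both views. Lower slowly until it leans on the catches, then back out.

>>> {"name": "jog_arm", "arguments": {"increments": [[-1, 3, 0, 0, 0, 0, 0], [-1, 6, 0, 0, 0, 0, 0], [-1, 9, 0, 0, 0, 0, 0], [-1, 12, 0, 0, 0, 0, 0], [-1, 15, 0, 0, 0, 0, 0]]}}

```text
time: 8.2
position: [517.6, 319.7, 58.6]
orientation: [-0.416, 0.572, 0.416, 0.572]
wrist_force: [-0.8, 0.4, -2.2]
gripper_width: 0.228
```

>>> {"name": "jog_arm", "arguments": {"increments": [[-1, 2, 0, 0, 0, 0, 0], [-1, 4, 0, 0, 0, 0, 0], [-1, 6, 0, 0, 0, 0, 0], [-1, 6, 0, 0, 0, 0, 0], [-1, 6, 0, 0, 0, 0, 0]]}}

```text
time: 8.7
position: [517.7, 319.8, 52.6]
orientation: [-0.416, 0.572, 0.416, 0.572]
wrist_force: [0.3, 0.3, -0.9]
gripper_width: 0.23
```

```bash
python3 -c "
from h import *
go([518,318,60],-0.311)
T,S=cam('top'),cam('side')
c=np.hstack([cv2.resize(T['image'][180:300,140:240],(400,480)),cv2.resize(S['image'][130:220,265:340],(400,480))]);cv2.imwrite('pics/c7.png',c[:,:,::-1])"
```

```text
t 8.7 pos [517.7 319.8  52.6] F [ 0.3  0.3 -0.9] w 0.23 q6 -0.72 shift [-7.4 -0.8 -1.6]
 side 1 turn [ 3.139e+00 -1.000e-03  1.000e-03]
 side -1 turn [-0.003 -0.001 -0.001]
```

View pics/c7.png

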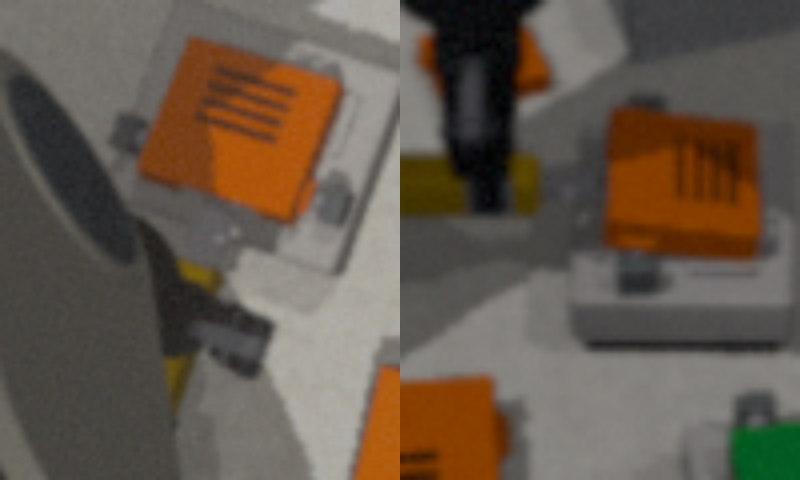

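The cover front edge is lower but still raised, leaning over the catches. Lower 3 mm more to free the blade, then retract straight back.

>>> {"name": "jog_arm", "arguments": {"increments": [[-1, 3, 0, 0, 0, 0, 0], [-1, 3, 8, 0, 0, 0, 0], [-1, 3, 18, 0, 0, 0, 0], [-1, 3, 30, 0, 0, 0, 0], [-1, 3, 42, 0, 0, 0, 0]]}}

```text
time: 9.3
position: [476.4, 333.0, 49.7]
orientation: [-0.416, 0.572, 0.416, 0.572]
wrist_force: [-0.1, 0.6, -0.9]
gripper_width: 0.231
```

>>> {"name": "jog_arm", "arguments": {"increments": [[-1, 0, 20, 0, 0, 0, 0], [-1, -20, 30, 0, 0, 0, 0], [-1, -65, 30, 0, 0, 0, 0], [-1, -80, 30, 0, 0, 0, 0], [-1, -80, 30, 0, 0, 0, 0]]}}

```text
time: 9.8
position: [448.4, 343.8, 132.2]
orientation: [-0.416, 0.57, 0.416, 0.573]
wrist_force: [-0.4, -0.2, -0.9]
gripper_width: 0.228
```

```bash
python3 -c "
from h import *
go([550,-190,130],0.288)
T,S=cam('top'),cam('side')
c=np.hstack([cv2.resize(T['image'][180:300,140:240],(400,480)),cv2.resize(S['image'][130:220,265:340],(400,480))]);cv2.imwrite('pics/c8.png',c[:,:,::-1])"
```

```text
t 9.8 pos [448.4 343.8 132.2] F [-0.4 -0.2 -0.9] w 0.228 q6 -0.63 shift [   1.1 -261.  -476.6]
 side 1 turn [ 2.541  0.004 -0.004]
 side -1 turn [-0.601  0.003  0.003]
```

View pics/c8.png

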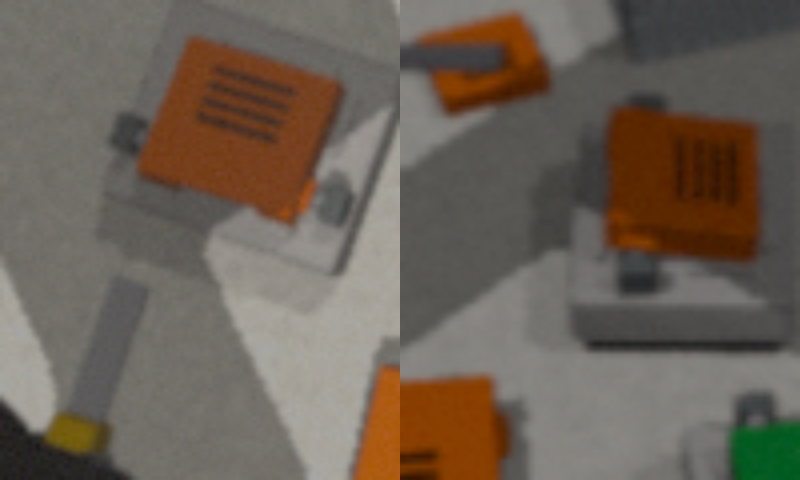

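The blade is out and the cover stays up by itself. Carry the tool back to the mat.

>>> {"name": "jog_arm", "arguments": {"increments": [[-1, 0, -90, -228, 0, 0, 0], [-1, 0, -90, -228, -0.3, 0, 0], [-1, 0, -90, -228, -0.6, 0, 0], [-1, 0, -90, -228, -0.6, 0, 0], [-1, 0, -90, -228, -0.6, 0, 0]]}}

```text
time: 10.4
position: [460.3, 110.3, 127.6]
orientation: [-0.554, 0.44, 0.556, 0.437]
wrist_force: [0.7, -0.6, -1.3]
gripper_width: 0.227
```

```bash
python3 -c "
from h import *
go([550,-190,130],0.288)"
```

```text
t 10.4 pos [460.3 110.3 127.6] F [ 0.7 -0.6 -1.3] w 0.227 q6 -1.59 shift [  -2.4  -18.  -312.9]
 side 1 turn [ 3.086 -0.008  0.   ]
 side -1 turn [-0.055 -0.    -0.005]
```

>>> {"name": "jog_arm", "arguments": {"increments": [[-1, 0, -10, -230, -0.05, 0, 0], [-1, 0, -10, -230, -0.05, 0, 0], [-1, 0, -10, -230, -0.05, 0, 0], [-1, 0, -10, -230, -0.05, 0, 0], [-1, 0, -10, -230, -0.05, 0, 0]]}}

```text
time: 10.9
position: [522.5, -114.1, 125.7]
orientation: [-0.563, 0.427, 0.567, 0.423]
wrist_force: [0.1, 1.4, -0.9]
gripper_width: 0.229
```

>>> {"name": "jog_arm", "arguments": {"increments": [[-1, 0, 0, -45, 0, 0, 0], [-1, 30, 0, -84, 0, 0, 0], [-1, 70, 0, -84, 0, 0, 0], [-1, 90, 0, -84, 0, 0, 0], [-1, 90, 0, -84, 0, 0, 0]]}}

```text
time: 11.4
position: [541.1, -193.9, 30.7]
orientation: [-0.56, 0.428, 0.57, 0.423]
wrist_force: [0.4, 0.4, -1.5]
gripper_width: 0.226
```

```bash
python3 -c "
from h import *
go([550,-190,12],0.288)"
```

```text
t 11.4 pos [ 541.1 -193.9   30.7] F [ 0.4  0.4 -1.5] w 0.226 q6 -2.21 shift [18.5 -9.9  1.2]
 side 1 turn [ 3.133 -0.023 -0.011]
 side -1 turn [-0.009  0.007 -0.015]
```

Lower gently to the release height.

>>> {"name": "jog_arm", "arguments": {"increments": [[-1, 8, 0, 0, 0, 0.007, -0.015], [-1, 14, 0, 0, 0, 0.007, -0.015], [-1, 18, 0, 0, 0, 0.007, -0.015], [-1, 20, 0, 0, 0, 0.007, -0.015], [-1, 20, 0, 0, 0, 0.007, -0.015]]}}

```text
time: 11.9
position: [541.1, -193.8, 11.0]
orientation: [0.565, -0.425, -0.565, -0.426]
wrist_force: [0.6, -0.0, -0.5]
gripper_width: 0.231
```

```bash
python3 -c "
from h import *
go([550,-190,10],0.288)"
```

```text
t 11.9 pos [ 541.1 -193.8   11. ] F [ 0.6 -0.  -0.5] w 0.231 q6 -2.21 shift [ 1.  -9.6  1.2]
 side 1 turn [3.133e+00 1.000e-03 1.000e-03]
 side -1 turn [-0.008 -0.001  0.001]
```

>>> {"name": "jog_arm", "arguments": {"increments": [[-1, 1, 0, 0, 0, 0, 0], [0.2, 0, 0, 0, 0, 0, 0], [0.2, 0, 0, 0, 0, 0, 0], [0.2, 0, 0, 0, 0, 0, 0], [0.2, 0, 0, 0, 0, 0, 0]]}}

```text
time: 12.4
position: [541.2, -193.9, 11.1]
orientation: [0.565, -0.425, -0.564, -0.426]
wrist_force: [-0.7, 0.2, 0.1]
gripper_width: 0.599
```

>>> {"name": "jog_arm", "arguments": {"increments": [[0.2, -10, 0, 0, 0, 0, 0], [0.2, -50, 0, 0, 0, 0, 0], [0.2, -100, 0, 0, 0, 0, 0], [0.2, -140, 0, 0, 0, 0, 0], [0.2, -140, 0, 0, 0, 0, 0]]}}

```text
time: 12.9
position: [544.7, -195.2, 157.7]
orientation: [0.569, -0.424, -0.561, -0.427]
wrist_force: [0.5, -0.4, -0.3]
gripper_width: 0.601
```

>>> {"name": "jog_arm", "arguments": {"increments": [[0.2, -40, 120, 0, 0, 0, 0], [0.2, -40, 120, 0, 0, 0, 0], [0.2, -40, 120, 0, 0, 0, 0], [0.2, -40, 120, 0, 0, 0, 0], [0.2, -40, 120, 0, 0, 0, 0]]}}

```text
time: 13.4
position: [429.0, -228.4, 196.8]
orientation: [0.569, -0.425, -0.56, -0.427]
wrist_force: [0.7, 0.4, -0.7]
gripper_width: 0.602
```

```bash
python3 -c "
from h import *
go([550,-190,10],0.288)
T,S=cam('top'),cam('side')
y=[min(blobs(d,(20,150,100),(32,255,255)),key=lambda c:np.hypot(*(cen(c)-p))) for d,p in((T,(457,248)),(S,(360,350)))]
print(tri(T,cen(y[0]),S,cen(y[1])))
for d,c in((T,y[0]),(S,y[1])):print(cv2.minAreaRect(plane(d,c[:,0],27)[:,:2].astype(np.float32)))
c=np.hstack([T['image'][150:390:,160:560],S['image'][130:370,240:480].repeat(1,0)]);cv2.imwrite('pics/c9.png',c[:,:,::-1])"
```

```text
t 13.4 pos [ 429.  -228.4  196.8] F [ 0.7  0.4 -0.7] w 0.602 q6 -2.37 shift [ 188.1 -124.9    5.1]
 side 1 turn [3.132 0.016 0.013]
 side -1 turn [-0.01  -0.008  0.01 ]
(array([ 522.39740067, -200.48450247,   25.46874448]), np.float64(0.94036562461898))
((520.5971069335938, -200.7659149169922), (87.75575256347656, 21.15642547607422), 16.783113479614258)
((519.5242919921875, -201.92190551757812), (89.1303939819336, 21.570068359375), 16.593753814697266)
```

View pics/c9.png

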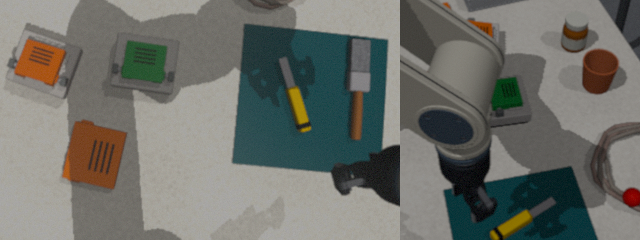

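```bash
python3 -c "
from h import *
T,S=cam('top'),cam('side')
print(tri(T,(175,223.75),S,(304.4,150.3)),'before',tri(T,(176.3,222.5),S,(305,153.75)))
print([ (cen(c).round(1),cv2.contourArea(c)) for c in blobs(T,(50,150,40),(75,255,255)) if 290<cen(c)[0]<320])"
```

```text
(array([580.71910679, 335.67581513,  73.66993969]), np.float64(3.0318600595695626)) before (array([583.62510314, 338.16122514,  59.15441978]), np.float64(0.8642760637033696))
[]
```

```bash
python3 -c "
from h import *
print(workorder.finish_job())"
```

```text
the job is handed in; nothing more can be done
None
```

I pried the orange cover up with the blade, and it stays up. The tool is back on the mat, and the job was handed in at about 13.5 s of the 54 s allowed. No verdict was reported.

- **Orange cover:** after the blade was withdrawn, the front corner measured about 14 mm higher than when shut. That is a rough reading from two views that miss each other by 3 mm, but it fits the expected 12 mm.
- **Blade and forces:** the blade tip went about 27 mm into the notch. The wrist force readings I took while prying stayed at or below about 2 N. The highest reading of the run was 7 N, when the closing fingers touched the mat.
- **Pry tool:** it lies flat on the mat with its grip point at about (540, -195) mm and the handle top at about 25 mm. The mat centre is (540, -236), so it is well inside the limits.
- **Green cover:** its colour mask failed in the last check because the cover was in shadow. By eye it is in its original place, at about (305, 210) in the top view against (304, 211) at the start.
- **Height disagreement:** the two-view triangulation put the blade tip 3–5 mm higher than the arm's own position did. I split the difference before inserting it, and it went in without contact.

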